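# Find the heavy end of a tin and lean it in a sloping stand, heavy end down

### The arm

A 6-joint arm with a two-finger parallel gripper is mounted at the origin on a cart in front of the work surface, level with it; the furniture and walls round the work are solid. World frame = base frame: x ahead of the robot, y to its left, z up, the work surface at z = 0. Lengths are in m, angles in degrees, forces in N, time in s.
With the tool pointing down it reaches from about 0.275 to 0.85 m from the base axis. Payload 19 kg.
Tool frame: the origin (TCP) lies between the finger pads; the fingertips stand 25 mm ahead of it and the grasp point (between the pads) lies 6 mm ahead of it; z points along the fingers, y is the line along which they close (so a half turn about z gives the same grasp; the last joint's range is limited). The gripper opens to 85 mm and grips with 20 to 120 N. Pads are 22 mm wide; open, the fingers measure 114 mm over their backs; the gripper's body (76 mm by 85 mm) begins 54 mm behind the grasp point. The pads swing forward as they close: fully open they stand 13 mm farther back than shut.
Start: joints at [65.947, 8.623, 82.357, -0, 89.026, -7.678], TCP at [0.162, 0.552, 0.256] pointing down, gripper open.
Joint ranges: [-160.23, 160.23], [-39.13, 120.54], [6.94, 153.29], [-79.49, 259.48], [9.18, 160.14], [-161.06, 161.06]. Speed limits (degrees/s): [108.29, 108.29, 127.2, 172.46, 172.46, 172.46].

### API

Orientations are given as [roll, pitch, yaw] about the fixed x, y, z axes, in that order (R = Rz(yaw) Ry(pitch) Rx(roll)).
In Python, from station import manip gives the robot as it stands.
- The arm moves only by the shell command python3 -m inch 'ROWS' [OPENING] [FORCE]. ROWS is JSON, a list of rows, each a list of 4 numbers: the shift along the tool's x, y, z in m, then the turn about the tool's z in rad. A call has 1 to 20 rows; each row shifts and turns the commanded pose from where the row before left it, along the tool's axes as they then stand; what a row does not reach is not made up. A row lasts 1/8 s, in which the tool goes at most 62.5 mm and 10.7 degrees, less where a joint would pass 70% of its speed; a pose out of reach is approached as far as the arm can. A call with a gripper value outside its range is refused whole. OPENING is the opening, from -1 (shut) to 1 (fully open), set as the call begins (- or left out, the last holds). The fingers move at their own pace and stop on an object; FORCE is the grip in N (left out, the last holds). Time passes only in rows, so rows that do not move let the fingers close. It gives the time, the measured TCP pose, the force, the opening and the grip force at its end, in the units of the state.
- manip.observe(): the state, without advancing time (a new reading comes with each control period).
- manip.capture(name): name is "side" or "top"; returns a dict with "image" (420x560x3 uint8, red, green, blue), "z_map" (420x560 float32, m along the optical axis (not along the pixel's ray), 0 where there is no reading), "camera_matrix" (3x3 intrinsics, pixels), "rvec" (rotation vector, rad) and "tvec" (3), from world to camera coordinates, as OpenCV has them. Camera axes: x right, y down, z forward; pixel columns grow to the right and rows downward; lengths in m; the calibration is good to about 2 mm. A picture is of the moment at which its call begins.
- manip.job_done(): hands the job in; it is judged then, once.
The state is a dict: "time_s": time; "joint_positions": joint angles; "qvel": joint speeds; "joint_torque": joint torques, N m; "ee_pos": TCP position; "ee_rot": TCP orientation; "force": force on the tool from outside, world axes, zero at the start; "torque": the same for the moment, N m; "gripper_width": finger opening in m; "grasp_force": force on a finger pad.
Only numpy, scipy, OpenCV 4.12 (cv2) and the standard library are available. Lean on these libraries where they do the work, as an engineer would, in place of code of your own. Each camera call takes 0.05 s, during which the arm holds its last target. There are 200 camera calls.

### The job

The white tin has a sharpening stone packed in one end, and both ends look alike. Lift the tin clear of the worktop to find which end is heavy, then set it heavy end down on the floor of the free bay of the sloping steel stand before you let it go, so that it stays there leaning back on the low rail. Leave the spice jar in the other bay where it is.

Things in the scene. Friction and masses are not known exactly. Their poses are not given: they have to be found in the camera images.
- tin: slim square tin lying on the worktop: 168 mm long, 50 x 50 mm, white, with a steel cap (26 mm long, 52 x 52 mm) on each end. Origin in its middle, x along its length. It weighs 0.38 to 0.51 kg; the stone puts its centre of mass 33 to 39 mm from the middle. Which end is heavy changes at each start: neither looks nor axes tell
- bay (a point): on the floor of the stand's free bay, under the middle of a tin resting against the back rail. z: the way a tin in the bay stands, square to the floor, leaning 30 degrees back from upright; x: down the floor to the back; y: along the stand, towards the spice jar. A tin in place has its middle 84 mm along z
- stand: fixed stand of folded steel on wire legs, origin on the worktop 22 mm below point bay. In the axes of bay: back rail face at x = 26 mm, only 46 mm high, so a tin with its heavy end up tips over it; wire dividers 31 mm high at y = -34 and 34 mm, 63 mm apart in the clear; a bead 3 mm high along the floor's front edge, x = -36 mm
- spice_jar: spice jar leaning in the stand's other bay, 44 mm wide, 105 mm tall, about 82 mm from point bay along its y axis. Origin in the centre of its underside, z up the jar

How it is judged:
By the outcome, as a careful person would: the job done as asked, in the order asked, and still so for the second after the job is handed in, with the robot touching nothing.
It also fails if it takes over 58 s, if anything falls off the work surface, if the arm or the gripper's body presses on something with over 40 N, if the wrist force passes 120 N, or if a joint passes its speed limit or range.

## Working session

There is one attempt and no reset: what is moved stays moved. The work goes in short steps, Python scripts to look and compute and a shell command to move; the robot and the scene stay as the last step left them, time stands still between calls to the robot, and variables do not carry over. Pictures are saved under pics/ and viewed, at most 10 in all, crops included, and the job is handed in when it is done.

```bash
mkdir -p pics; ls
python3 - <<'E'
from station import manip
import cv2,numpy as np
print(manip.observe())
for n in("side","top"):
    c=manip.capture(n); cv2.imwrite(f"pics/{n}0.png",c["image"][:,:,::-1]); np.savez(f"{n}0.npz",**c)
    R=cv2.Rodrigues(c["rvec"])[0]; print(n,c["camera_matrix"].tolist(),(-R.T@np.ravel(c["tvec"])).round(3),R[2].round(3))
E
```

```text
pics
{'time_s': 0.0, 'joint_positions': array([ 6.59468641e+01,  8.65045926e+00,  8.23915807e+01,  3.44819165e-04,
        8.90262554e+01, -7.67690029e+00]), 'qvel': array([ 0.07133586, -0.08665407, -0.08160584, -0.00592134,  0.04050125,
       -0.12687969]), 'joint_torque': array([-4.88311616e-05, -7.13068056e+01, -5.70866060e+01, -6.55363397e-05,
        8.67197552e-03,  3.13468718e-07]), 'ee_pos': array([0.16204199, 0.55147773, 0.25569271]), 'ee_rot': array([-1.79932363e+02, -9.46502398e-03,  1.63623753e+02]), 'force': array([0.42007952, 0.38333271, 0.60948182]), 'torque': array([-0.0311166 , -0.03057844,  0.05379578]), 'grasp_force': 0.0, 'gripper_width': 0.08526596481444891}
side [[434.39764922877504, 0.0, 266.4443380995055], [0.0, 434.39764922877504, 207.37200092579522], [0.0, 0.0, 1.0]] [0.43  0.701 0.535] [ 0.095 -0.817 -0.569]
top [[431.1614555349115, 0.0, 274.8641505979031], [0.0, 431.1614555349115, 198.9498636469822], [0.0, 0.0, 1.0]] [ 0.364 -0.001  0.883] [ 0.17   0.024 -0.985]
```

View pics/side0.png

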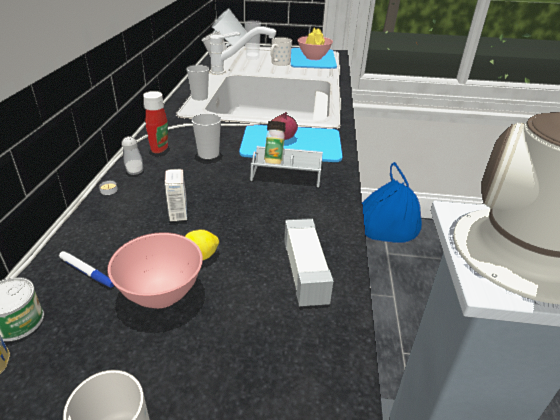

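View pics/top0.png

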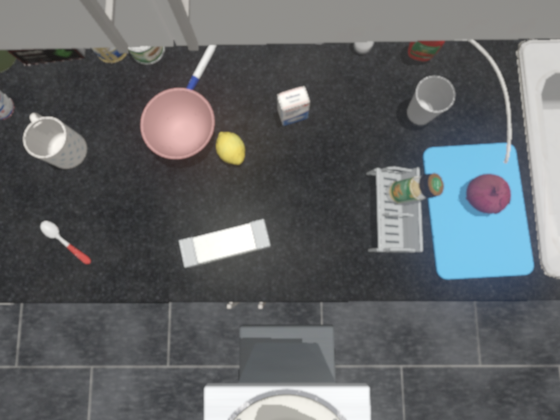

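The side view shows the tin at about (307,262) and the stand with the jar at about (287,163). The top view has the tin at (225,243), the stand at (400,210) with its free bay on the robot side (lower half), and the jar at (405,190) leaning to the right (−y). I'll enlarge the stand next.

```bash
cat > h.py <<'E'
import numpy as np,cv2
def load(n,k=0): return np.load(f"{n}{k}.npz")
def cam(c):
    R=cv2.Rodrigues(c["rvec"])[0]; t=np.ravel(c["tvec"]); return R,t,-R.T@t
def ray(c,uv):
    R,t,o=cam(c); K=c["camera_matrix"]; d=R.T@np.linalg.inv(K)@np.array([uv[0],uv[1],1.]); return o,d
def onz(c,uv,z):
    o,d=ray(c,uv); return o+d*(z-o[2])/d[2]
def cross(c1,p1,c2,p2):
    o1,d1=ray(c1,p1);o2,d2=ray(c2,p2); s=np.linalg.lstsq(np.c_[d1,-d2],o2-o1,rcond=None)[0]
    a=o1+d1*s[0];b=o2+d2*s[1]; return (a+b)/2,np.linalg.norm(a-b)
def cloud(c):
    z=c["z_map"]; R,t,o=cam(c); v,u=np.indices(z.shape); K=c["camera_matrix"]
    P=np.stack([(u-K[0,2])/K[0,0]*z,(v-K[1,2])/K[1,1]*z,z],-1); return (P-t)@R
def proj(c,P): return cv2.projectPoints(np.atleast_2d(P).astype(float),c["rvec"],c["tvec"],c["camera_matrix"],None)[0][:,0]
E
python3 - <<'E'
from h import *
s,t=load("side"),load("top")
a=cv2.resize(s["image"][110:200,235:335],None,fx=4,fy=4,interpolation=cv2.INTER_CUBIC)
b=cv2.resize(t["image"][155:265,360:460],None,fx=4,fy=4,interpolation=cv2.INTER_CUBIC)
m=np.zeros((440,800,3),np.uint8); m[:360,:400]=a; m[:,400:]=b
cv2.imwrite("pics/zoom.png",m[:,:,::-1])
# tin from masks
for n,c,roi in(("side",s,(210,310,275,340)),("top",t,(210,275,170,280))):
    im=c["image"]; hsv=cv2.cvtColor(im,cv2.COLOR_RGB2HSV); M=((hsv[...,2]>110)&(hsv[...,1]<60)).astype(np.uint8)
    R=np.zeros_like(M);R[roi[0]:roi[1],roi[2]:roi[3]]=1; M*=R
    cs=max(cv2.findContours(M,0,2)[0],key=cv2.contourArea); r=cv2.minAreaRect(cs); print(n,r)
    P=cloud(c)[M>0]; top=P[abs(P[:,2]-np.percentile(P[:,2],60))<.006]
    print(" depth top z",np.median(top[:,2]).round(4),"n",len(top),"rect",cv2.minAreaRect((top[:,:2]*1000).astype(np.float32)))
    if n=="top":
        print(" corners on z=.052",[onz(c,q,.052)[:2].round(4).tolist() for q in cv2.boxPoints(r)], onz(c,r[0],.052).round(4))
E
```

```text
side ((308.6058654785156, 260.9764709472656), (90.89385986328125, 38.93901824951172), 77.47119140625)
 depth top z 0.0492 n 1976 rect ((425.7563781738281, 115.73451232910156), (52.581539154052734, 171.18258666992188), 13.748146057128906)
top ((223.88592529296875, 243.050048828125), (29.885526657104492, 90.0525131225586), 75.77404022216797)
 depth top z 0.0526 n 2303 rect ((423.5312194824219, 118.75503540039062), (52.29658508300781, 168.29310607910156), 13.576814651489258)
 corners on z=.052 [[0.4298, 0.2101], [0.4708, 0.0407], [0.4146, 0.0269], [0.3743, 0.1943]] [0.4222 0.1181 0.052 ]
```

View pics/zoom.png

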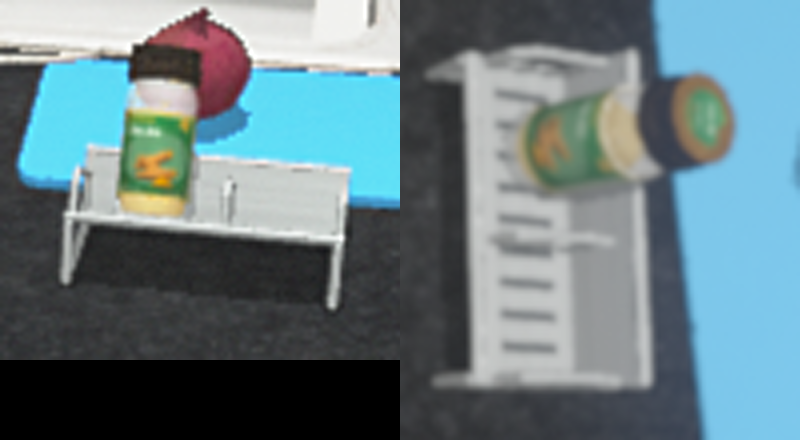

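The zoom shows the stand's front floor edge (left in top view), the back rail (right), and the middle divider at zoom (550,240). The free bay lies between that divider and the end wire at zoom y≈380.

Run:
```python
from h import *
s,t=load("side"),load("top")
S=lambda x,y:(235+x/4-.4,110+y/4-.4); T=lambda x,y:(360+(x-400)/4-.4,155+y/4-.4)
for n,a,b in(("front jar",(68,215),(470,65)),("front free",(343,238),(485,383)),("rail jar",(88,147),(634,52)),("rail free",(350,170),(648,385)),("mid div top",(229,182),(495,240))):
    P,e=cross(s,S(*a),t,T(*b)); print(n,P.round(4),"gap",round(e,4))
# depth: stand floor & rail in free bay, top view
C=cloud(t)
def fit(P):
    m=np.median(P,0); 
    for _ in range(5):
        m=P.mean(0);n=np.linalg.svd(P-m)[2][2]; n*=np.sign(n[2]) or 1; d=abs((P-m)@n); P=P[d<max(.003,np.median(d)*2)]
    return m,n,len(P)
def roi(x0,x1,y0,y1):
    u0,v0=T(x0,y0);u1,v1=T(x1,y1); return C[int(v0):int(v1)+1,int(u0):int(u1)+1].reshape(-1,3)
f=roi(490,560,255,370); f=f[f[:,2]>.012]; r=roi(585,630,250,370); r=r[r[:,2]>.012]
for n,P in(("floor",f),("rail",r)):
    m,k,c=fit(P); print(n,m.round(4),k.round(3),c,"tilt",np.degrees(np.arccos(k[2])).round(1),"yaw",np.degrees(np.arctan2(k[1],k[0])).round(1))
j=roi(530,600,100,185); hs=cv2.cvtColor(t["image"],cv2.COLOR_RGB2HSV); print("jar pts",np.median(j,0).round(3))
```

```text
front jar [ 0.5671 -0.1854  0.0391] gap 0.0072
front free [ 0.4077 -0.1849  0.0393] gap 0.0042
rail jar [ 0.5691 -0.2654  0.0441] gap 0.0031
rail free [ 0.4058 -0.2615  0.0442] gap 0.0044
mid div top [ 0.4744 -0.1866  0.0686] gap 0.0062
floor [ 0.4418 -0.2085  0.0259] [-0.006 -0.503  0.864] 521 tilt 30.2 yaw -90.7
rail [ 0.4406 -0.2472  0.0312] [0.016 0.872 0.489] 394 tilt 60.7 yaw 89.0
jar pts [ 0.519 -0.223  0.064]
```

```bash
cat > go.py <<'E'
# usage: go.py x y z yaw -> shift in tool axes from the present pose (if turned first), and turn
import sys,numpy as np
from station import manip
o=manip.observe(); p=o["ee_pos"]
if len(sys.argv)>4:
    X=np.array([float(a) for a in sys.argv[1:4]]); w=float(sys.argv[4]); a=np.radians(w)
    d=X-p; print("after turn",np.round([np.cos(a)*d[0]+np.sin(a)*d[1],np.sin(a)*d[0]-np.cos(a)*d[1],-d[2]],4),"turn rad",np.round(np.radians(o["ee_rot"][2]-w),4))
print("t",round(o["time_s"],2),p.round(4),o["ee_rot"].round(2),"q",o["joint_positions"].round(1),"F",o["force"].round(2),"M",o["torque"].round(3),"w",round(o["gripper_width"],4),"g",round(float(o["grasp_force"]),1))
E
python3 -m inch '[[0,0,0,0.1745],[0,0,0,0.1745],[0,0,0,0.1745],[0,0,0,0.1745],[0,0,0,0.1745],[0,0,0,0.1745],[-0.0403,0.0127,0,0],[-0.0403,0.0127,0,0],[-0.0403,0.0127,0,0],[-0.0403,0.0127,0,0],[-0.0403,0.0127,0.02,0],[-0.0403,0.0127,0.02,0],[-0.0403,0.0127,0.02,0],[-0.0403,0.0127,0.02,0],[-0.0403,0.0127,0.02,0],[-0.0403,0.0127,0.02,0],[-0.0403,0.0127,0,0],[-0.0403,0.0127,0,0],[0,0,0,0]]' 1
python3 go.py .4245 .1175 .034 103.6
```

```text
time_s: 2.48
ee_pos: [0.4251, 0.1156, 0.136]
ee_rot: [-180.0, 0.0, 103.5]
force: [-0.4, 1.3, -0.2]
gripper_width: 0.0854
grasp_force: 0.0
after turn [ 1.90e-03 -1.00e-04  1.02e-01] turn rad -0.0025
t 2.48 [0.4251 0.1156 0.136 ] [-1.7996e+02  2.0000e-02  1.0346e+02] q [  5.2  -3.3 109.1  -0.   74.2  -8.3] F [-0.4   1.3  -0.16] M [-0.023  0.043 -0.025] w 0.0854 g 0.0
```

```bash
python3 -m inch '[[0.002,0,0.03,0],[0,0,0.03,0],[0,0,0.03,0],[0,0,0.012,0],[0,0,0,0],[0,0,0,0]]' 1 && python3 go.py && python3 -m inch '[[0,0,0,0],[0,0,0,0],[0,0,0,0],[0,0,0,0],[0,0,0,0],[0,0,0,0]]' -1 70 && python3 go.py && python3 -m inch '[[0,0,-0.015,0],[0,0,-0.03,0],[0,0,-0.03,0],[0,0,-0.005,0],[0,0,0,0],[0,0,0,0],[0,0,0,0]]' && python3 go.py
python3 - <<'E'
from h import *
from station import manip
c=manip.capture("side");np.savez("side1.npz",**c);cv2.imwrite("pics/side1.png",c["image"][:,:,::-1])
print([ (manip.observe()["torque"].round(3)).tolist()])
E
```

```text
time_s: 3.22
ee_pos: [0.4243, 0.1197, 0.0353]
ee_rot: [179.9, 0.0, 103.6]
force: [0.1, -0.9, 0.0]
gripper_width: 0.0854
grasp_force: 0.0
t 3.23 [0.4243 0.1197 0.0353] [1.7992e+02 1.0000e-02 1.0364e+02] q [  5.7   3.8 115.3  -0.   60.8  -7.9] F [ 0.12 -0.88  0.05] M [-0.    0.03 -0.  ] w 0.0854 g 0.0
time_s: 3.98
ee_pos: [0.424, 0.1195, 0.035]
ee_rot: [180.0, 0.0, 103.6]
force: [-4.0, -0.3, 10.1]
gripper_width: 0.0493
grasp_force: 73.5
t 3.98 [0.424  0.1195 0.035 ] [1.7996e+02 1.0000e-02 1.0363e+02] q [  5.7   3.8 115.3  -0.   60.8  -7.9] F [-3.96 -0.28 10.13] M [-0.102  0.681  0.057] w 0.0493 g 73.5
time_s: 4.85
ee_pos: [0.4234, 0.1195, 0.1135]
ee_rot: [-179.9, -0.0, 103.6]
force: [-0.1, 0.0, -4.3]
gripper_width: 0.0493
grasp_force: 73.9
t 4.85 [0.4234 0.1195 0.1135] [-1.7991e+02 -1.0000e-02  1.0364e+02] q [  5.7  -2.  110.7  -0.   71.4  -7.9] F [-0.09  0.03 -4.31] M [-0.075 -0.036 -0.02 ] w 0.0493 g 73.9
[[-0.123, 0.007, -0.011]]
```

```bash
for i in 1 2 3; do python3 -m inch '[[0,0,0,0],[0,0,0,0]]' >/dev/null; python3 go.py | sed 's/.*F/F/'; done
```

```text
F [ 0.26  0.95 -3.99] M [-0.102  0.016  0.014] w 0.0494 g 73.9
F [-0.02  0.18 -4.16] M [-0.126 -0.031  0.007] w 0.0489 g 73.9
F [ 0.97  0.35 -3.6 ] M [-0.177 -0.031 -0.026] w 0.0494 g 73.9
```

View pics/side1.png

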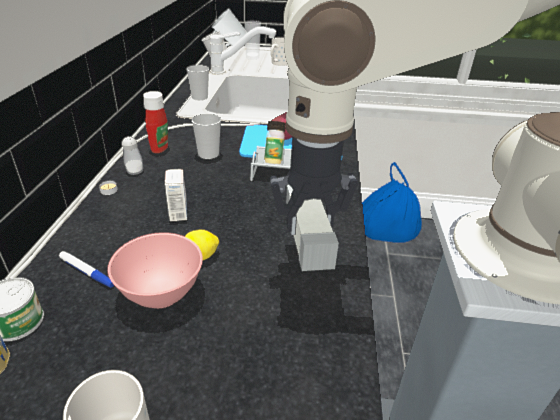

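Mx stays at about −0.12 Nm with Fz ≈ −4.1 N, so the heavy end is the one at +y, towards the side camera. The picture shows the tin level and clear of the worktop at (315,240). Next I set it down and regrip near the light end (−y), lightly, so it can swing.

```bash
python3 -m inch '[[0,0,0.03,0],[0,0,0.03,0],[0,0,0.014,0],[0,0,0.005,0],[0,0,0,0],[0,0,0,0]]' && python3 go.py && python3 -m inch '[[0,0,0,0],[0,0,0,0],[0,0,0,0],[0,0,0,0],[-0.024,0,0,0],[-0.024,0,0,0],[0,0,0,0],[0,0,0,0]]' 0.9 20 && python3 go.py && python3 -m inch '[[0,0,0,0],[0,0,0,0],[0,0,0,0],[0,0,0,0],[0,0,0,0],[0,0,0,0]]' -1 20 && python3 go.py
```

```text
time_s: 6.4
ee_pos: [0.4242, 0.1196, 0.036]
ee_rot: [179.9, 0.0, 103.6]
force: [-0.8, -0.7, -4.4]
gripper_width: 0.0492
grasp_force: 74.4
t 6.4 [0.4242 0.1196 0.036 ] [1.7993e+02 1.0000e-02 1.0364e+02] q [  5.7   3.7 115.3  -0.   60.9  -7.9] F [-0.8  -0.72 -4.37] M [-0.176 -0.025  0.01 ] w 0.0492 g 74.4
time_s: 7.4
ee_pos: [0.4349, 0.0731, 0.0353]
ee_rot: [-180.0, -0.0, 103.6]
force: [-0.0, 0.1, 0.4]
gripper_width: 0.0809
grasp_force: 0.0
t 7.4 [0.4349 0.0731 0.0353] [-1.7999e+02 -1.0000e-02  1.0361e+02] q [ -0.5   3.9 115.2   0.   60.9 -14.1] F [-0.01  0.05  0.36] M [ 0.03  -0.034 -0.044] w 0.0809 g 0.0
time_s: 8.15
ee_pos: [0.4351, 0.073, 0.0354]
ee_rot: [180.0, -0.0, 103.6]
force: [-0.8, 4.4, 4.6]
gripper_width: 0.0496
grasp_force: 21.6
t 8.15 [0.4351 0.073  0.0354] [ 1.8000e+02 -1.0000e-02  1.0363e+02] q [ -0.5   3.9 115.2   0.   60.9 -14.1] F [-0.76  4.43  4.57] M [0.717 0.183 0.037] w 0.0496 g 21.6
```

```bash
python3 -m inch '[[0,0,-0.015,0],[0,0,-0.02,0],[0,0,-0.02,0],[0,0,-0.02,0],[0,0,-0.02,0],[0,0,-0.02,0],[0,0,-0.02,0],[0,0,-0.02,0],[0,0,-0.02,0],[0,0,-0.02,0],[0,0,0,0],[0,0,0,0]]' && python3 go.py
cat > look.py <<'E'
import sys
from h import *
from station import manip
for n in("side","top"):
    c=manip.capture(n);np.savez(f"{n}{sys.argv[1]}.npz",**c);cv2.imwrite(f"pics/{n}{sys.argv[1]}.png",c["image"][:,:,::-1])
E
python3 look.py 2
```

```text
time_s: 9.65
ee_pos: [0.4347, 0.0728, 0.2297]
ee_rot: [-179.9, 0.0, 103.6]
force: [-0.7, 0.8, -4.8]
gripper_width: 0.0496
grasp_force: 24.6
t 9.65 [0.4347 0.0728 0.2297] [-1.7995e+02  1.0000e-02  1.0363e+02] q [ -0.5  -7.  101.3  -0.   85.8 -14.1] F [-0.66  0.8  -4.77] M [-0.288 -0.042 -0.01 ] w 0.0496 g 24.6
```

View pics/side2.png

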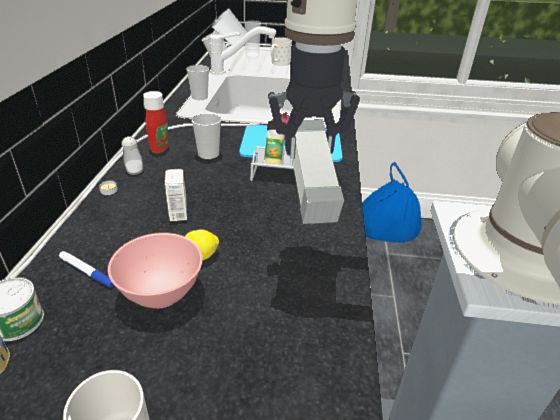

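```bash
cat > tilt.py <<'E'
import sys
from h import *
# tin faces from depth near the gripper: points bright & grey within box about tcp
from station import manip
p=manip.observe()["ee_pos"]
for n in("side","top"):
    c=load(n,sys.argv[1]); P=cloud(c).reshape(-1,3); hsv=cv2.cvtColor(c["image"],cv2.COLOR_RGB2HSV).reshape(-1,3)
    m=(hsv[:,1]<60)&(hsv[:,2]>120)&(abs(P[:,0]-p[0])<.06)&(P[:,1]>p[1]-.06)&(P[:,1]<p[1]+.16)&(P[:,2]<p[2]-.0+.02)&(P[:,2]>p[2]-.2)&(P[:,2]>.05)
    Q=P[m]
    for k in range(2):
        if len(Q)<150: break
        best=None; rng=np.random.default_rng(0)
        for _ in range(300):
            a=Q[rng.choice(len(Q),3)]; v=np.cross(a[1]-a[0],a[2]-a[0]); l=np.linalg.norm(v)
            if l<1e-6: continue
            v/=l; d=abs((Q-a[0])@v)<.003
            if best is None or d.sum()>best.sum(): best=d
        I=Q[best]; v=np.linalg.svd(I-I.mean(0))[2][2]; v*=np.sign(v[2]) 
        print(n,len(I),"mean",I.mean(0).round(3),"normal",v.round(3),"tilt",np.degrees(np.arccos(v[2])).round(1),"ymin/max",I[:,1].min().round(3),I[:,1].max().round(3),"z",I[:,2].min().round(3),I[:,2].max().round(3)); Q=Q[~best]
E
python3 tilt.py 2
```

```text
side 2591 mean [0.423 0.13  0.222] normal [-0.069  0.304  0.95 ] tilt 18.2 ymin/max 0.048 0.2 z 0.197 0.249
side 693 mean [0.41  0.186 0.176] normal [ 0.219 -0.925  0.312] tilt 71.8 ymin/max 0.172 0.2 z 0.153 0.204
top 268 mean [0.394 0.164 0.214] normal [-0.113  0.274  0.955] tilt 17.2 ymin/max 0.122 0.192 z 0.204 0.228
```

```bash
python3 -m inch '[[0,0,-0.06,0],[0,0,0.01,0],[0,0,0.02,0],[0,0,0.03,0],[0,0,-0.06,0],[0,0,0.01,0],[0,0,0.02,0],[0,0,0.03,0],[0,0,-0.06,0],[0,0,0.01,0],[0,0,0.02,0],[0,0,0.03,0],[0,0,-0.06,0],[0,0,0,0],[0,0,0,0]]' && python3 go.py && python3 look.py 3 && python3 tilt.py 3
```

```text
time_s: 11.62
ee_pos: [0.435, 0.0729, 0.2889]
ee_rot: [-180.0, -0.0, 103.6]
force: [-0.2, 0.6, -4.3]
gripper_width: 0.0496
grasp_force: 25.2
t 11.62 [0.435  0.0729 0.2889] [-1.7995e+02 -1.0000e-02  1.0364e+02] q [ -0.5  -8.1  95.5  -0.   92.7 -14.1] F [-0.17  0.64 -4.33] M [-0.115 -0.015 -0.008] w 0.0496 g 25.2
side 3243 mean [0.429 0.107 0.249] normal [-0.187  0.77   0.61 ] tilt 52.4 ymin/max 0.057 0.156 z 0.191 0.309
side 408 mean [0.456 0.103 0.228] normal [-0.978 -0.208  0.034] tilt 88.0 ymin/max 0.059 0.157 z 0.168 0.303
```

```bash
python3 -m inch '[[0,0,0.01,0],[0,0,0.02,0],[0,0,0.02,0],[0,0,-0.045,0],[0,0,0,0.0625],[0,0,0,0.0625],[0,0,0,0.0625],[0,0,0,0.0625],[0,0,0,0],[0,0,0,0]]' && python3 go.py .441 -.31 .22 89.3 && python3 look.py 4 && python3 tilt.py 4
```

```text
time_s: 12.98
ee_pos: [0.435, 0.0729, 0.2847]
ee_rot: [-180.0, 0.0, 89.4]
force: [0.4, 0.7, -4.6]
gripper_width: 0.05
grasp_force: 25.8
after turn [-0.3828  0.0107  0.0647] turn rad 0.0016
t 12.97 [0.435  0.0729 0.2847] [-1.7996e+02  1.0000e-02  8.9390e+01] q [-0.5 -8.1 95.9 -0.  92.2  0.1] F [ 0.37  0.68 -4.58] M [-0.053  0.036 -0.004] w 0.05 g 25.8
side 3275 mean [0.437 0.106 0.245] normal [0.005 0.801 0.598] tilt 53.3 ymin/max 0.06 0.152 z 0.184 0.305
side 121 mean [0.436 0.082 0.282] normal [-0.005 -1.     0.029] tilt 88.3 ymin/max 0.08 0.085 z 0.262 0.3
```

```bash
python3 -m inch '[[0,0,0.015,0],[0,0,0.025,0],[0,0,0.03,0],[0,0,-0.062,0],[0,0,0,0],[0,0,0,0]]' && python3 go.py .441 -.31 .22 89.3 && python3 look.py 5 && python3 tilt.py 5
```

```text
time_s: 13.82
ee_pos: [0.435, 0.0729, 0.2764]
ee_rot: [-180.0, 0.0, 89.3]
force: [-0.1, -0.6, -5.4]
gripper_width: 0.0498
grasp_force: 26.5
after turn [-0.3828  0.0107  0.0564] turn rad 0.0004
t 13.82 [0.435  0.0729 0.2764] [-1.7998e+02  1.0000e-02  8.9320e+01] q [-0.5 -8.  96.8 -0.  91.3  0.2] F [-0.06 -0.6  -5.45] M [-0.113  0.021  0.026] w 0.0498 g 26.5
side 3221 mean [0.437 0.105 0.236] normal [0.011 0.816 0.577] tilt 54.7 ymin/max 0.061 0.149 z 0.173 0.296
side 111 mean [0.439 0.082 0.276] normal [0.016 1.    0.003] tilt 89.8 ymin/max 0.079 0.085 z 0.254 0.291
```

```bash
python3 -m inch '[[-0.015,0.003,0,0],[-0.03,0.003,0,0],[-0.04,0.003,0,0],[-0.05,0.002,0,0],[-0.05,0,0,0],[-0.05,0,0,0],[-0.05,0,0,0],[-0.05,0,0,0],[-0.05,0,0,0],[0,0,0,0],[0,0,0,0],[0,0,0,0]]' && python3 go.py .441 -.31 .22 89.3 && python3 look.py 6 && python3 tilt.py 6
```

```text
time_s: 15.42
ee_pos: [0.4414, -0.3117, 0.2773]
ee_rot: [-180.0, 0.0, 89.4]
force: [0.2, 0.5, -3.4]
gripper_width: 0.0497
grasp_force: 24.3
after turn [ 0.0017 -0.0004  0.0573] turn rad 0.0009
t 15.43 [ 0.4414 -0.3117  0.2773] [-180.      0.     89.35] q [-43.4   4.1  84.9  -0.   91.  -42.7] F [ 0.2   0.54 -3.42] M [-0.093  0.018 -0.043] w 0.0497 g 24.3
side 1374 mean [ 0.444 -0.284  0.236] normal [0.014 0.846 0.532] tilt 57.8 ymin/max -0.324 -0.242 z 0.17 0.297
side 115 mean [ 0.445 -0.28   0.237] normal [0.014 0.854 0.52 ] tilt 58.7 ymin/max -0.318 -0.241 z 0.174 0.296
top 2326 mean [ 0.442 -0.276  0.232] normal [0.005 0.844 0.537] tilt 57.5 ymin/max -0.317 -0.24 z 0.174 0.295
top 122 mean [ 0.416 -0.281  0.198] normal [-1.    -0.     0.011] tilt 89.4 ymin/max -0.308 -0.251 z 0.161 0.25
```

Run:
```python
from h import *
a,b=[load(n,6)["image"] for n in("side","top")]
f=lambda i:cv2.resize(i,None,fx=3,fy=3,interpolation=cv2.INTER_CUBIC)
m=np.hstack([f(a[50:200,220:350]),f(b[130:280,345:478])]); cv2.imwrite("pics/z6.png",m[:,:,::-1]); print(m.shape)
```

```text
(450, 789, 3)
```

View pics/z6.png

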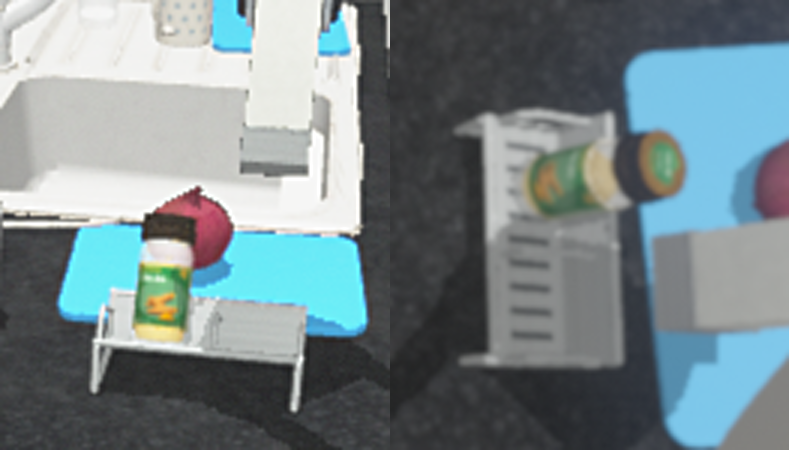

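The picture shows the tin hanging with its heavy end lower left, next to the free bay, leaning 32°. The jar is undisturbed. I'll check the lateral centring between the divider and the end wire in the top view.

Run:
```python
from h import *
t=load("top",6); C=cloud(t); im=t["image"].astype(int)
B=np.array([.441,-.214,.0225]); z=np.array([0,-.5,.866]); x=np.array([0,-.866,-.5])
L=(C-B)@np.c_[x,[1,0,0],z]   # bay coords
ok=(abs(L[...,0])<.05)&(abs(L[...,1])<.06)&(C[...,2]>.012)
# things standing above floor, in front of the rail
w=ok&(L[...,2]>.010)&(L[...,2]<.045)&(L[...,0]<.018)&(L[...,0]>-.034)
print("dividers bay y hist (mm):",np.histogram(L[...,1][w]*1000,np.arange(-60,61,5)))
f=ok&(abs(L[...,2])<.006)&(L[...,0]>-.03)&(L[...,0]<.015)
print("floor z median",np.median(L[...,2][f]).round(4),"y range",np.percentile(L[...,1][f],[0.5,99.5]).round(4))
r=ok&(L[...,2]>.012)&(L[...,2]<.04)&(L[...,0]>.019)&(abs(L[...,1])<.03); print("rail x med",np.median(L[...,0][r]).round(4),r.sum())
h=load("side",6); Ch=cloud(h); Lh=(Ch-B)@np.c_[x,[1,0,0],z]
wh=(Lh[...,2]>.010)&(Lh[...,2]<.035)&(Lh[...,0]<.018)&(Lh[...,0]>-.034)&(abs(Lh[...,1])<.045); print("side dividers",np.histogram(Lh[...,1][wh]*1000,np.arange(-45,46,5)))
for n,P,p in(("top",C,t),("side",Ch,h)):
    m=(P[...,2]>.16)&(P[...,2]<.2)&(abs(P[...,0]-.441)<.05)&(P[...,1]<-.23)&(P[...,1]>-.33); print(n,"tin x extent",np.percentile(P[...,0][m],[1,99]).round(4))
```

```text
dividers bay y hist (mm): (array([ 0,  0,  0,  0,  7, 59,  1,  0,  0,  0,  0,  0,  0,  0,  0,  0,  0,
        0, 38, 29,  0,  0,  0, 22]), array([-60, -55, -50, -45, -40, -35, -30, -25, -20, -15, -10,  -5,   0,
         5,  10,  15,  20,  25,  30,  35,  40,  45,  50,  55,  60]))
floor z median 0.0002 y range [-0.0345  0.0598]
rail x med 0.0244 328
side dividers (array([ 0,  0,  7, 11,  0,  0,  0,  0,  0,  0,  0,  0,  0,  0,  0,  0, 15,
        3]), array([-45, -40, -35, -30, -25, -20, -15, -10,  -5,   0,   5,  10,  15,
        20,  25,  30,  35,  40,  45]))
top tin x extent [0.4148 0.4671]
side tin x extent [0.4192 0.4696]
```

```bash
python3 -m inch '[[0.001,0,0.015,0],[0.001,0,0.022,0],[0.002,0,0.025,0],[0.001,0,0.015,0],[0,0,0,0],[0.0055,0,0.0095,0],[0.0055,0,0.0095,0],[0.0055,0,0.0095,0],[0.0055,0,0.0095,0],[0,0,0,0],[0,0,0,0]]' && python3 go.py .441 -.274 .1435 89.3 && python3 look.py 7 && python3 tilt.py 7
```

```text
time_s: 16.9
ee_pos: [0.4424, -0.2865, 0.1648]
ee_rot: [179.8, 0.3, 89.3]
force: [-5.1, -6.5, 22.8]
gripper_width: 0.0497
grasp_force: 26.7
after turn [ 0.0125 -0.0015  0.0213] turn rad 0.0002
t 16.9 [ 0.4424 -0.2865  0.1648] [179.83   0.28  89.31] q [-41.2   5.6  96.5  -0.1  77.6 -40.5] F [-5.07 -6.48 22.79] M [-1.071  1.207  0.094] w 0.0497 g 26.7
side 1112 mean [ 0.445 -0.261  0.127] normal [0.002 0.845 0.534] tilt 57.7 ymin/max -0.3 -0.211 z 0.053 0.185
side 117 mean [ 0.449 -0.265  0.126] normal [-0.004  0.848  0.53 ] tilt 58.0 ymin/max -0.301 -0.227 z 0.065 0.184
top 796 mean [ 0.445 -0.251  0.119] normal [0.015 0.848 0.53 ] tilt 58.0 ymin/max -0.278 -0.207 z 0.052 0.165
```

Run:
```python
from h import *
a,b=[load(n,7)["image"] for n in("side","top")]
m=np.hstack([cv2.resize(a[80:190,240:340],None,fx=4,fy=4,interpolation=cv2.INTER_CUBIC),cv2.resize(b[155:265,365:465],None,fx=4,fy=4,interpolation=cv2.INTER_CUBIC)]); cv2.imwrite("pics/z7.png",m[:,:,::-1])
```

```text
(no output)
```

View pics/z7.png

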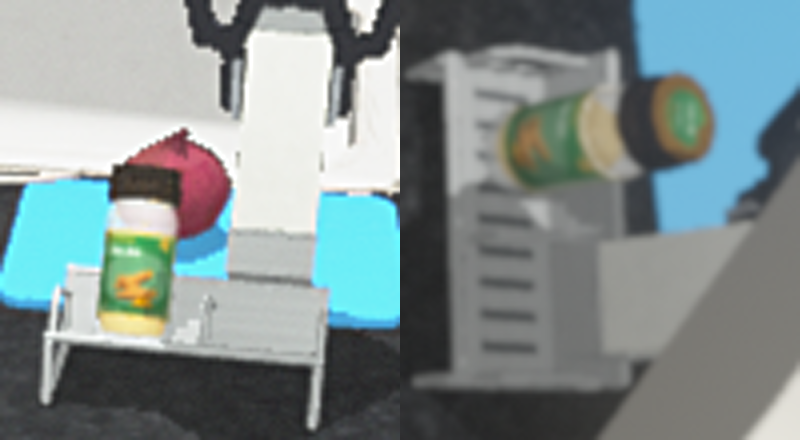

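The tin's bottom edge is resting on top of the back rail, at zoom (620,235) in the top half, because it sits about 15 mm too far back. I'll back off, shift forward and look again.

```bash
python3 -m inch '[[-0.005,0,-0.0085,0],[-0.005,0,-0.0085,0],[0.0065,0,-0.004,0],[0.0065,0,-0.004,0],[0,0,0,0],[0,0,0,0]]' && python3 go.py && python3 look.py 8 && python3 tilt.py 8
cat > loc.py <<'E'
import sys
from h import *
B=np.array([.442,-.213,.023]); z=np.array([0,-.5,.866]); x=np.array([0,-.866,-.5])
for n in("side","top"):
    c=load(n,sys.argv[1]); L=(cloud(c)-B)@np.c_[x,[1,0,0],z]; L=L.reshape(-1,3)
    for a in range(0,180,15):
        q=L[(abs(L[:,1])<.018)&(L[:,2]>a/1e3)&(L[:,2]<(a+15)/1e3)&(L[:,0]<.03)&(L[:,0]>-.05)]
        if len(q)>5: print(n,a,len(q),"x med mm",(np.median(q[:,0])*1e3).round(1),end="; ")
    print()
E
python3 loc.py 7; python3 loc.py 8
```

```text
time_s: 17.75
ee_pos: [0.4418, -0.282, 0.1872]
ee_rot: [-180.0, 0.0, 89.3]
force: [0.4, 0.2, -3.7]
gripper_width: 0.0498
grasp_force: 23.6
t 17.75 [ 0.4418 -0.282   0.1872] [-179.99    0.     89.34] q [-41.    4.5  95.   -0.   80.5 -40.3] F [ 0.4   0.23 -3.72] M [-0.005 -0.017 -0.031] w 0.0498 g 23.6
side 1174 mean [ 0.445 -0.257  0.15 ] normal [0.026 0.842 0.538] tilt 57.4 ymin/max -0.296 -0.217 z 0.091 0.207
side 111 mean [ 0.442 -0.259  0.151] normal [-0.12   0.875  0.469] tilt 62.0 ymin/max -0.289 -0.201 z 0.051 0.207
top 860 mean [ 0.444 -0.248  0.144] normal [0.014 0.845 0.534] tilt 57.7 ymin/max -0.277 -0.218 z 0.101 0.187
side 0 48 x med mm 28.0; side 15 38 x med mm 28.7; side 30 45 x med mm 28.5; side 45 112 x med mm -12.5; side 60 98 x med mm -12.7; side 75 99 x med mm -11.7; side 90 98 x med mm -10.6; side 105 98 x med mm -10.4; side 120 100 x med mm -9.9; side 135 99 x med mm -9.4; side 150 103 x med mm -9.2; side 165 99 x med mm -8.7; 
top 0 284 x med mm -6.6; top 45 95 x med mm -17.6; top 60 132 x med mm -17.5; top 75 137 x med mm -16.0; top 90 134 x med mm -15.6; top 105 146 x med mm -14.6; top 120 95 x med mm -14.3; top 135 35 x med mm -14.1; 
side 0 51 x med mm 27.9; side 15 37 x med mm 28.7; side 30 36 x med mm 29.1; side 60 112 x med mm -27.7; side 75 106 x med mm -29.0; side 90 100 x med mm -26.9; side 105 102 x med mm -25.9; side 120 103 x med mm -25.6; side 135 103 x med mm -24.9; side 150 102 x med mm -24.8; side 165 103 x med mm -23.9; 
top 0 312 x med mm -5.3; top 60 83 x med mm -33.4; top 75 130 x med mm -32.9; top 90 150 x med mm -31.4; top 105 148 x med mm -30.7; top 120 150 x med mm -30.2; top 135 127 x med mm -29.5; top 150 60 x med mm -29.0; top 165 6 x med mm -28.4;
```

```bash
python3 -m inch '[[0.005,0,0.0087,0],[0.005,0,0.0087,0],[0.005,0,0.0087,0],[0.005,0,0.0087,0],[0.004,0,0.007,0],[0,0,0,0],[0,0,0,0]]' && python3 go.py && python3 look.py 9 && python3 tilt.py 9; python3 loc.py 9
```

```text
time_s: 18.73
ee_pos: [0.4422, -0.2584, 0.1458]
ee_rot: [180.0, 0.0, 89.3]
force: [-0.2, -0.1, -4.1]
gripper_width: 0.0497
grasp_force: 23.6
t 18.73 [ 0.4422 -0.2584  0.1458] [1.7999e+02 2.0000e-02 8.9310e+01] q [-38.9   4.8  99.6  -0.   75.5 -38.2] F [-0.17 -0.07 -4.14] M [-0.111 -0.024  0.041] w 0.0497 g 23.6
side 1173 mean [ 0.445 -0.233  0.108] normal [0.008 0.844 0.536] tilt 57.6 ymin/max -0.271 -0.195 z 0.05 0.166
side 110 mean [ 0.448 -0.242  0.115] normal [0.002 0.849 0.529] tilt 58.1 ymin/max -0.273 -0.202 z 0.051 0.165
top 542 mean [ 0.446 -0.22   0.096] normal [0.02  0.847 0.532] tilt 57.9 ymin/max -0.242 -0.198 z 0.057 0.133
side 0 58 x med mm 26.2; side 15 105 x med mm -28.4; side 30 99 x med mm -28.1; side 45 104 x med mm -26.2; side 60 97 x med mm -25.8; side 75 105 x med mm -25.2; side 90 100 x med mm -25.1; side 105 102 x med mm -24.5; side 120 100 x med mm -23.6; side 135 102 x med mm -23.4; side 150 103 x med mm -23.6; side 165 31 x med mm -24.1; 
top 0 105 x med mm -31.6; top 15 96 x med mm -33.2; top 30 128 x med mm -32.5; top 45 111 x med mm -31.2; top 60 126 x med mm -30.6; top 75 88 x med mm -29.9; top 90 28 x med mm -29.4;
```

```bash
python3 -m inch '[[0.0015,0,0.0026,0],[0.0015,0,0.0026,0],[0,0,0,0]]' && python3 -m inch '[[0.0015,0,0.0026,0],[0,0,0,0]]' && python3 -m inch '[[0.001,0,0.0017,0],[0,0,0,0]]'; python3 go.py
```

```text
time_s: 19.2
ee_pos: [0.442, -0.255, 0.14]
ee_rot: [-180.0, -0.0, 89.3]
force: [-0.4, -0.4, -4.0]
gripper_width: 0.0497
grasp_force: 23.6
time_s: 19.45
ee_pos: [0.4421, -0.2536, 0.1375]
ee_rot: [-180.0, -0.0, 89.3]
force: [-0.5, -0.3, -3.3]
gripper_width: 0.0498
grasp_force: 23.6
time_s: 19.7
ee_pos: [0.4421, -0.2526, 0.1359]
ee_rot: [-180.0, 0.0, 89.3]
force: [0.1, 0.5, -4.0]
gripper_width: 0.0496
grasp_force: 23.6
t 19.7 [ 0.4421 -0.2526  0.1359] [-179.99    0.     89.31] q [-38.4   5.  100.7  -0.   74.3 -37.7] F [ 0.13  0.5  -4.01] M [-0.084  0.039 -0.069] w 0.0496 g 23.6
```

```bash
for i in 1; do python3 -m inch '[[0.001,0,0.0017,0],[0,0,0,0]]'|sed -n '1,2p;4p'; python3 -m inch '[[0.001,0,0.0017,0],[0,0,0,0]]' |sed -n '1,2p;4p'; python3 -m inch '[[0.001,0,0.0017,0],[0,0,0,0]]' |sed -n '1,2p;4p'; done; python3 go.py; python3 look.py 10; python3 loc.py 10
```

```text
time_s: 19.95
ee_pos: [0.4421, -0.2516, 0.1342]
force: [-0.8, -1.0, -4.4]
time_s: 20.2
ee_pos: [0.4423, -0.2509, 0.133]
force: [-0.5, -1.3, 1.6]
time_s: 20.45
ee_pos: [0.4423, -0.2508, 0.1328]
force: [-9.9, -3.7, 21.8]
t 20.45 [ 0.4423 -0.2508  0.1328] [179.94   0.18  89.31] q [-3.820e+01  5.000e+00  1.011e+02 -1.000e-01  7.380e+01 -3.750e+01] F [-9.85 -3.71 21.84] M [-0.58   2.082  0.144] w 0.0499 g 26.9
side 0 99 x med mm -29.0; side 15 102 x med mm -28.5; side 30 98 x med mm -26.5; side 45 103 x med mm -25.8; side 60 97 x med mm -25.3; side 75 105 x med mm -24.8; side 90 100 x med mm -24.2; side 105 103 x med mm -23.9; side 120 100 x med mm -23.3; side 135 103 x med mm -23.4; side 150 26 x med mm -22.9; 
top 0 141 x med mm -33.8; top 15 117 x med mm -32.6; top 30 124 x med mm -31.1; top 45 101 x med mm -30.6; top 60 58 x med mm -30.1; top 75 9 x med mm -29.2;
```

```bash
python3 -m inch '[[-0.0005,0,-0.001,0],[-0.0017,0,0.001,0],[0,0,0,0]]' && python3 -m inch '[[-0.0017,0,0.001,0],[-0.001,0,0.0006,0],[0,0,0,0]]'; python3 go.py; python3 look.py 11; python3 loc.py 11;  python3 tilt.py 11
python3 - <<'E'
from h import *
a,b=[load(n,11)["image"] for n in("side","top")]
m=np.hstack([cv2.resize(a[80:190,240:340],None,fx=4,fy=4,interpolation=cv2.INTER_CUBIC),cv2.resize(b[155:265,365:465],None,fx=4,fy=4,interpolation=cv2.INTER_CUBIC)]); cv2.imwrite("pics/z11.png",m[:,:,::-1])
E
```

```text
time_s: 20.92
ee_pos: [0.4425, -0.2525, 0.1319]
ee_rot: [179.9, 0.1, 89.3]
force: [-3.0, -2.3, 9.0]
gripper_width: 0.0496
grasp_force: 24.9
time_s: 21.3
ee_pos: [0.4424, -0.2554, 0.1309]
ee_rot: [179.9, 0.1, 89.3]
force: [-5.9, -2.9, 17.6]
gripper_width: 0.0498
grasp_force: 25.8
t 21.3 [ 0.4424 -0.2554  0.1309] [1.7992e+02 1.2000e-01 8.9310e+01] q [-3.860e+01  5.400e+00  1.009e+02 -1.000e-01  7.360e+01 -3.790e+01] F [-5.88 -2.89 17.61] M [-0.102  1.262  0.115] w 0.0498 g 25.8
side 0 100 x med mm -26.8; side 15 101 x med mm -25.1; side 30 99 x med mm -23.4; side 45 102 x med mm -22.3; side 60 97 x med mm -21.7; side 75 101 x med mm -20.9; side 90 100 x med mm -19.8; side 105 101 x med mm -19.1; side 120 101 x med mm -18.2; side 135 100 x med mm -17.5; side 150 44 x med mm -17.9; 
top 0 146 x med mm -31.6; top 15 119 x med mm -30.2; top 30 119 x med mm -28.1; top 45 117 x med mm -27.3; top 60 74 x med mm -26.6; top 75 22 x med mm -25.6; 
side 1041 mean [ 0.445 -0.233  0.1  ] normal [0.003 0.834 0.552] tilt 56.5 ymin/max -0.268 -0.197 z 0.05 0.151
side 95 mean [ 0.447 -0.236  0.104] normal [0.217 0.812 0.542] tilt 57.2 ymin/max -0.271 -0.196 z 0.052 0.151
top 500 mean [ 0.446 -0.215  0.081] normal [0.005 0.841 0.542] tilt 57.2 ymin/max -0.238 -0.2 z 0.054 0.114
```

View pics/z11.png

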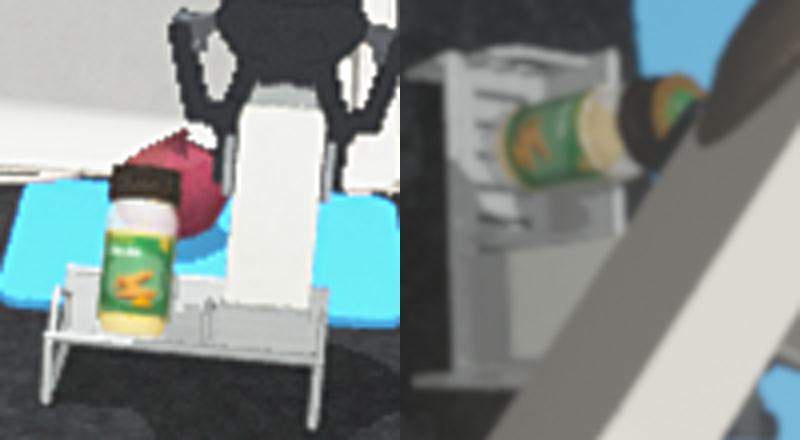

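The tin stands in the free bay with its heavy cap on the floor, leaning 33° and still held. The jar is untouched. I'll ease the pressure, open a little and let it settle.

```bash
python3 -m inch '[[0,0,-0.0008,0],[0,0,0,0],[0,0,0,0]]' && python3 -m inch '[[0,0,0,0],[0,0,0,0],[0,0,0,0],[0,0,0,0]]' 0.4 && python3 go.py && python3 look.py 12 && python3 loc.py 12
```

```text
time_s: 21.78
ee_pos: [0.4424, -0.2551, 0.131]
ee_rot: [179.9, 0.1, 89.3]
force: [-2.5, -2.3, 8.6]
gripper_width: 0.05
grasp_force: 24.7
time_s: 22.28
ee_pos: [0.4421, -0.2546, 0.1301]
ee_rot: [-180.0, -0.0, 89.3]
force: [-0.2, 1.2, 0.3]
gripper_width: 0.06
grasp_force: 0.0
t 22.27 [ 0.4421 -0.2546  0.1301] [-179.99   -0.     89.31] q [-38.6   5.4 101.   -0.   73.6 -37.9] F [-0.25  1.19  0.28] M [ 0.019  0.009 -0.004] w 0.06 g 0.0
side 0 97 x med mm -25.5; side 15 101 x med mm -23.5; side 30 97 x med mm -21.0; side 45 100 x med mm -18.9; side 60 97 x med mm -16.5; side 75 101 x med mm -14.9; side 90 95 x med mm -12.6; side 105 100 x med mm -11.0; side 120 98 x med mm -9.0; side 135 99 x med mm -7.2; side 150 52 x med mm -7.4; 
top 0 143 x med mm -30.8; top 15 121 x med mm -28.7; top 30 135 x med mm -25.7; top 45 112 x med mm -23.5; top 60 57 x med mm -21.5;
```

```bash
python3 -m inch '[[0,0,-0.004,0],[0,0,0,0]]' && python3 look.py 13 && python3 loc.py 13
```

```text
time_s: 22.62
ee_pos: [0.4423, -0.2547, 0.1346]
ee_rot: [180.0, 0.0, 89.3]
force: [-0.5, -0.5, 0.3]
gripper_width: 0.0599
grasp_force: 0.0
side 0 96 x med mm -25.2; side 15 102 x med mm -23.8; side 30 97 x med mm -21.0; side 45 101 x med mm -18.6; side 60 94 x med mm -17.2; side 75 99 x med mm -15.0; side 90 100 x med mm -13.0; side 105 96 x med mm -11.3; side 120 98 x med mm -8.7; side 135 100 x med mm -7.1; side 150 76 x med mm -6.4; 
top 0 146 x med mm -30.7; top 15 115 x med mm -28.6; top 30 134 x med mm -25.7; top 45 121 x med mm -23.7; top 60 64 x med mm -21.6; top 75 6 x med mm -20.5;
```

The tin stopped at a 38° lean: friction holds its foot about 5 mm ahead of the rail. I'll regrip it, turn it more upright against the bead, then bring the foot back to the rail.

```bash
python3 -m inch '[[0,0,0,0],[0,0,0,0],[0,0,0,0]]' -1 20 && python3 go.py && python3 -m inch '[[0.0043,0,-0.0025,0],[0.0043,0,-0.0025,0],[0.0043,0,-0.0025,0],[0,0,0,0]]' && python3 look.py 14 && python3 loc.py 14
```

```text
time_s: 23.1
ee_pos: [0.4422, -0.2546, 0.1342]
ee_rot: [180.0, 0.0, 89.3]
force: [-0.5, 0.2, 2.8]
gripper_width: 0.0494
grasp_force: 20.9
t 23.1 [ 0.4422 -0.2546  0.1342] [1.800e+02 1.000e-02 8.931e+01] q [-38.6   5.2 100.7  -0.   74.1 -37.9] F [-0.52  0.24  2.76] M [0.014 0.106 0.021] w 0.0494 g 20.9
time_s: 23.6
ee_pos: [0.4423, -0.2413, 0.1418]
ee_rot: [180.0, 0.0, 89.3]
force: [-0.9, 0.6, -1.3]
gripper_width: 0.0494
grasp_force: 21.7
side 0 105 x med mm -39.5; side 15 102 x med mm -38.7; side 30 100 x med mm -36.2; side 45 103 x med mm -34.0; side 60 98 x med mm -32.1; side 75 106 x med mm -29.7; side 90 97 x med mm -28.2; side 105 101 x med mm -26.2; side 120 101 x med mm -24.0; side 135 97 x med mm -22.4; side 150 64 x med mm -22.0; 
top 0 62 x med mm -44.6; top 15 118 x med mm -43.5; top 30 137 x med mm -40.4; top 45 97 x med mm -38.4; top 60 37 x med mm -36.9;
```

```bash
python3 -m inch '[[-0.0043,0,0.0025,0],[-0.0043,0,0.0025,0],[-0.0048,0,0.0028,0],[0,0,0,0]]' && python3 -m inch '[[0,0,0,0],[0,0,0,0],[0,0,0,0],[0,0,0,0]]' 0.4 && python3 -m inch '[[-0.006,0,-0.008,0],[-0.006,0,-0.008,0],[-0.006,0,-0.008,0],[-0.006,0,-0.008,0],[0,0,0,0],[0,0,0,0]]' && python3 look.py 15 && python3 loc.py 15; python3 go.py
```

```text
time_s: 24.2
ee_pos: [0.4427, -0.2566, 0.135]
ee_rot: [179.9, 0.1, 89.3]
force: [-2.0, -4.3, 13.0]
gripper_width: 0.0496
grasp_force: 23.5
time_s: 24.7
ee_pos: [0.4421, -0.255, 0.1337]
ee_rot: [-180.0, -0.0, 89.3]
force: [-0.1, -0.4, -0.5]
gripper_width: 0.06
grasp_force: 0.0
time_s: 25.45
ee_pos: [0.4418, -0.279, 0.1656]
ee_rot: [-180.0, -0.0, 89.3]
force: [-0.3, -0.2, -0.9]
gripper_width: 0.0595
grasp_force: 0.0
side 0 94 x med mm -14.4; side 15 104 x med mm -33.0; side 30 98 x med mm -28.7; side 45 98 x med mm -20.1; side 60 92 x med mm -13.7; side 75 97 x med mm -6.6; side 90 90 x med mm 0.8; side 105 91 x med mm 6.9; side 120 89 x med mm 14.4; side 135 89 x med mm 21.2; side 150 74 x med mm 26.4; 
top 0 88 x med mm -34.8; top 15 86 x med mm -38.5; top 30 164 x med mm -33.4; top 45 176 x med mm -25.6; top 60 174 x med mm -18.4; top 75 184 x med mm -11.2; top 90 152 x med mm -4.8; top 105 54 x med mm 1.2; 
t 25.55 [ 0.4417 -0.2789  0.1655] [-1.7997e+02 -2.0000e-02  8.9320e+01] q [-40.7   5.2  96.9  -0.   78.  -40. ] F [ 0.19  0.56 -0.14] M [0.018 0.023 0.004] w 0.0598 g 0.0
```

```bash
python3 -m inch '[[-0.004,0,-0.03,0],[-0.017,0,-0.03,0],[-0.017,0,0,0],[0,0,0,0]]' 0.6 && python3 look.py 16 && python3 loc.py 16; python3 go.py .442 -.3166 .1285 89.3
python3 - <<'E'
from h import *
a,b=[load(n,16)["image"] for n in("side","top")]
m=np.hstack([cv2.resize(a[80:190,240:340],None,fx=4,fy=4,interpolation=cv2.INTER_CUBIC),cv2.resize(b[155:265,365:465],None,fx=4,fy=4,interpolation=cv2.INTER_CUBIC)]); cv2.imwrite("pics/z16.png",m[:,:,::-1])
for n in("side","top"):
    P=cloud(load(n,16)); m=(P[...,2]>.09)&(P[...,2]<.13)&(abs(P[...,0]-.441)<.045)&(P[...,1]<-.22)&(P[...,1]>-.36); print(n,"tin x",np.percentile(P[...,0][m],[2,98]).round(4),m.sum())
E
```

```text
time_s: 26.05
ee_pos: [0.4411, -0.3176, 0.2248]
ee_rot: [-179.9, -0.0, 89.3]
force: [0.2, 0.4, -0.9]
gripper_width: 0.0682
grasp_force: 0.0
side 0 96 x med mm -13.4; side 15 104 x med mm -33.4; side 30 98 x med mm -28.7; side 45 97 x med mm -20.5; side 60 94 x med mm -12.5; side 75 97 x med mm -6.3; side 90 90 x med mm 0.4; side 105 91 x med mm 7.6; side 120 89 x med mm 14.8; side 135 89 x med mm 21.8; side 150 75 x med mm 26.5; side 165 8 x med mm 29.2; 
top 0 91 x med mm -34.3; top 15 88 x med mm -38.7; top 30 164 x med mm -33.4; top 45 175 x med mm -25.6; top 60 182 x med mm -18.6; top 75 183 x med mm -11.2; top 90 188 x med mm -4.6; top 105 192 x med mm 2.3; top 120 205 x med mm 9.4; top 135 211 x med mm 16.3; top 150 218 x med mm 22.6; top 165 106 x med mm 27.7; 
after turn [0.     0.0009 0.0961] turn rad -0.0001
t 26.15 [ 0.4411 -0.3166  0.2246] [-1.7992e+02 -8.0000e-02  8.9300e+01] q [-43.8   5.6  89.4   0.   85.1 -43.1] F [-0.16 -0.35  0.14] M [0.044 0.02  0.07 ] w 0.0683 g 0.0
side tin x [0.4199 0.4683] 537
top tin x [0.4158 0.4651] 1167
```

View pics/z16.png

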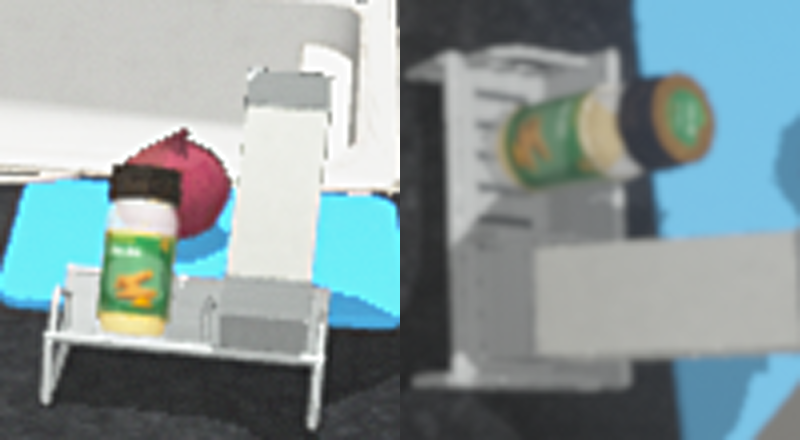

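The picture shows the tin at rest, leaning about 55° with its foot pushed forward against the bead. The jar is untouched. I'll regrip it near the top end, which leaves more palm clearance, then square it up.

```bash
python3 -m inch '[[0,0.001,0.03,0],[0,0,0.03,0],[0,0,0.025,0],[0,0,0.011,0],[0,0,0,0],[0,0,0,0]]' 0.6 && python3 -m inch '[[0,0,0,0],[0,0,0,0],[0,0,0,0],[0,0,0,0],[0,0,0,0]]' -1 20 && python3 go.py && python3 -m inch '[[0,0,-0.02,0],[0,0,-0.03,0],[0,0,-0.03,0],[0,0,-0.02,0],[0,0,0,0],[0,0,0,0]]' && python3 look.py 17 && python3 tilt.py 17; python3 go.py
```

```text
time_s: 26.9
ee_pos: [0.4427, -0.3173, 0.1308]
ee_rot: [179.9, 0.1, 89.3]
force: [0.5, 0.5, 0.1]
gripper_width: 0.0681
grasp_force: 0.0
time_s: 27.52
ee_pos: [0.4426, -0.3175, 0.1305]
ee_rot: [180.0, 0.1, 89.3]
force: [-1.1, -2.4, 6.9]
gripper_width: 0.0517
grasp_force: 24.7
t 27.52 [ 0.4426 -0.3175  0.1305] [1.7995e+02 6.0000e-02 8.9300e+01] q [-43.8   9.3  96.5  -0.   74.1 -43.1] F [-1.12 -2.43  6.88] M [-0.155 -0.077 -0.114] w 0.0517 g 24.7
time_s: 28.28
ee_pos: [0.4421, -0.3168, 0.2285]
ee_rot: [-179.9, -0.1, 89.3]
force: [-0.3, -1.1, -5.4]
gripper_width: 0.0517
grasp_force: 23.9
side 1376 mean [ 0.445 -0.267  0.187] normal [0.016 0.758 0.652] tilt 49.3 ymin/max -0.322 -0.212 z 0.124 0.249
side 118 mean [ 0.447 -0.259  0.184] normal [0.026 0.761 0.648] tilt 49.6 ymin/max -0.313 -0.211 z 0.128 0.247
top 2525 mean [ 0.443 -0.261  0.187] normal [0.007 0.756 0.655] tilt 49.1 ymin/max -0.313 -0.21 z 0.129 0.248
top 159 mean [ 0.415 -0.251  0.132] normal [-0.996  0.024  0.082] tilt 85.3 ymin/max -0.306 -0.194 z 0.05 0.205
t 28.38 [ 0.4421 -0.3169  0.2285] [-1.7991e+02 -7.0000e-02  8.9310e+01] q [-43.7   5.6  88.9  -0.   85.6 -43.1] F [ 0.38  0.12 -3.95] M [-0.205  0.022 -0.003] w 0.052 g 23.9
```

```bash
python3 -m inch '[[0,0,-0.06,0],[0.05,0,0,0],[0.03,0,0,0],[0.015,0,0,0],[0.005,0,0,0],[-0.01,0,0,0],[-0.03,0,0,0],[-0.06,0,0,0],[0,0,0,0],[0.05,0,0,0],[0.03,0,0,0],[0.015,0,0,0],[0.005,0,0,0],[-0.01,0,0,0],[-0.03,0,0,0],[-0.06,0,0,0],[0,0,0,0],[0,0,0,0]]' && python3 look.py 18 && python3 tilt.py 18; python3 go.py
```

```text
time_s: 30.62
ee_pos: [0.442, -0.3185, 0.2892]
ee_rot: [-180.0, -0.0, 89.2]
force: [-0.9, -0.7, -4.6]
gripper_width: 0.0516
grasp_force: 27.2
side 1483 mean [ 0.444 -0.309  0.232] normal [0.015 1.    0.022] tilt 88.8 ymin/max -0.314 -0.304 z 0.143 0.31
side 128 mean [ 0.445 -0.309  0.243] normal [-0.003 -0.999  0.038] tilt 87.8 ymin/max -0.313 -0.304 z 0.145 0.309
top 1386 mean [ 0.442 -0.305  0.227] normal [0.009 1.    0.023] tilt 88.7 ymin/max -0.308 -0.301 z 0.149 0.307
t 30.73 [ 0.4423 -0.3173  0.2897] [-1.7999e+02 -1.0000e-02  8.9300e+01] q [-43.8   4.4  83.2  -0.   92.4 -43.1] F [ 0.73  0.57 -3.98] M [ 0.163 -0.022  0.044] w 0.0518 g 27.2
```

The tin now hangs nearly vertical, heavy end down. I'll lower the foot into the bay ahead of the rail, then draw the top back over the rail so it tilts to 30°.

```bash
python3 -m inch '[[0.008,0,0.003,0],[0.015,0,0.005,0],[0.02,0,0.008,0],[0.02,0,0.01,0],[0.02,0,0.01,0],[0.014,0,0.008,0],[0.007,0,0.005,0],[0,0,0,0],[0,0,0.015,0],[0,0,0.018,0],[0,0,0.012,0],[0,0,0.005,0],[0,0,0,0],[0,0,0,0]]' && python3 look.py 19 && python3 tilt.py 19; python3 go.py .442 -.213 .187 89.3
```

```text
time_s: 32.48
ee_pos: [0.4438, -0.2133, 0.1913]
ee_rot: [180.0, 0.0, 89.3]
force: [0.4, 0.2, -3.9]
gripper_width: 0.0519
grasp_force: 27.2
side 1468 mean [ 0.446 -0.204  0.137] normal [0.014 1.    0.018] tilt 89.0 ymin/max -0.208 -0.199 z 0.05 0.211
side 96 mean [ 0.444 -0.208  0.132] normal [0.001 1.    0.005] tilt 89.7 ymin/max -0.211 -0.206 z 0.05 0.201
after turn [ 0.0002 -0.0018  0.0043] turn rad 0.0003
t 32.58 [ 0.4438 -0.2132  0.1913] [1.7997e+02 3.0000e-02 8.9320e+01] q [-34.6   0.5  98.7  -0.   80.8 -33.9] F [-0.99  0.09 -3.77] M [ 0.101 -0.029  0.006] w 0.0516 g 27.2
```

```bash
python3 -m inch '[[0,-0.001,0.004,0],[0,-0.001,0.004,0],[0,0,0,0]]' && python3 -m inch '[[-0.005,0,0.001,0],[-0.005,0,0.001,0],[-0.005,0,0.001,0],[-0.006,0,0.002,0],[-0.006,0,0.002,0],[0,0,0,0]]' && python3 look.py 20 && python3 tilt.py 20; python3 go.py .442 -.27 .164 89.3
```

```text
time_s: 32.95
ee_pos: [0.4414, -0.213, 0.1824]
ee_rot: [-180.0, -0.0, 89.3]
force: [0.9, 0.0, -4.7]
gripper_width: 0.0516
grasp_force: 27.2
time_s: 33.7
ee_pos: [0.4412, -0.2405, 0.1754]
ee_rot: [-180.0, -0.0, 89.3]
force: [0.4, 1.8, -4.5]
gripper_width: 0.0517
grasp_force: 27.0
side 1356 mean [ 0.444 -0.22   0.127] normal [0.025 0.974 0.226] tilt 76.9 ymin/max -0.238 -0.199 z 0.05 0.195
side 114 mean [ 0.439 -0.22   0.126] normal [-0.141  0.965  0.219] tilt 77.3 ymin/max -0.237 -0.199 z 0.051 0.194
top 422 mean [ 0.446 -0.209  0.096] normal [0.016 0.974 0.226] tilt 76.9 ymin/max -0.223 -0.197 z 0.05 0.157
after turn [-0.0298  0.0012  0.0115] turn rad -0.0
t 33.8 [ 0.4412 -0.2402  0.1755] [-179.97   -0.     89.3 ] q [-37.3   2.4  98.6  -0.   79.  -36.6] F [ 0.2   1.06 -5.37] M [ 0.2    0.012 -0.027] w 0.0519 g 27.0
```

Working as planned: lean is 13° with the tin on the rail and almost no force. Continuing.

```bash
python3 -m inch '[[-0.005,0,0.002,0],[-0.005,0,0.002,0],[-0.005,0,0.002,0],[-0.005,0,0.002,0],[-0.005,0,0.002,0],[-0.003,0,0.0015,0],[0,0,0,0]]' && python3 look.py 21 && python3 tilt.py 21; python3 loc.py 21; python3 go.py .442 -.27 .164 89.3
```

```text
time_s: 34.67
ee_pos: [0.4409, -0.2682, 0.1641]
ee_rot: [-180.0, -0.0, 89.3]
force: [-0.1, 2.0, -2.6]
gripper_width: 0.0517
grasp_force: 27.0
side 1248 mean [ 0.444 -0.236  0.12 ] normal [-0.002  0.906  0.423] tilt 65.0 ymin/max -0.268 -0.201 z 0.05 0.184
side 168 mean [ 0.447 -0.234  0.113] normal [0.138 0.881 0.453] tilt 63.1 ymin/max -0.271 -0.199 z 0.05 0.184
top 998 mean [ 0.443 -0.225  0.105] normal [0.014 0.904 0.428] tilt 64.6 ymin/max -0.254 -0.199 z 0.053 0.167
side 0 97 x med mm -22.6; side 15 102 x med mm -23.9; side 30 99 x med mm -23.6; side 45 102 x med mm -24.5; side 60 99 x med mm -25.6; side 75 106 x med mm -26.9; side 90 101 x med mm -28.0; side 105 104 x med mm -29.3; side 120 106 x med mm -30.5; side 135 106 x med mm -31.9; side 150 108 x med mm -33.8; side 165 34 x med mm -34.7; 
top 0 155 x med mm -27.7; top 15 103 x med mm -27.5; top 30 103 x med mm -27.9; top 45 100 x med mm -29.1; top 60 119 x med mm -30.2; top 75 117 x med mm -31.4; top 90 127 x med mm -32.8; top 105 89 x med mm -33.8; top 120 50 x med mm -34.9; 
after turn [-0.0019  0.0011  0.0002] turn rad 0.0002
t 34.77 [ 0.4409 -0.268   0.1642] [-179.99   -0.     89.31] q [-39.9   4.5  97.8  -0.   77.7 -39.2] F [ 0.38  1.81 -3.66] M [ 0.444 -0.085 -0.055] w 0.0516 g 26.9
```

```bash
python3 -m inch '[[-0.0026,0,0.0015,0],[-0.0026,0,0.0015,0],[-0.0026,0,0.0015,0],[0,0,0,0]]' && python3 look.py 22 && python3 tilt.py 22; python3 loc.py 22; python3 go.py
```

```text
time_s: 35.28
ee_pos: [0.4409, -0.2761, 0.1596]
ee_rot: [-180.0, -0.0, 89.3]
force: [-0.4, 2.2, -1.9]
gripper_width: 0.0516
grasp_force: 26.9
side 1262 mean [ 0.444 -0.241  0.117] normal [0.026 0.876 0.482] tilt 61.2 ymin/max -0.278 -0.201 z 0.05 0.18
side 140 mean [ 0.441 -0.245  0.116] normal [0.054 0.871 0.488] tilt 60.8 ymin/max -0.278 -0.208 z 0.052 0.179
top 1125 mean [ 0.443 -0.229  0.105] normal [0.016 0.874 0.485] tilt 61.0 ymin/max -0.262 -0.199 z 0.054 0.166
side 0 94 x med mm -22.3; side 15 100 x med mm -22.0; side 30 96 x med mm -21.3; side 45 102 x med mm -21.6; side 60 98 x med mm -22.3; side 75 103 x med mm -22.0; side 90 98 x med mm -22.6; side 105 103 x med mm -22.9; side 120 99 x med mm -23.1; side 135 104 x med mm -23.4; side 150 104 x med mm -24.9; side 165 41 x med mm -24.0; 
top 0 165 x med mm -27.7; top 15 101 x med mm -26.7; top 30 114 x med mm -26.0; top 45 114 x med mm -26.3; top 60 123 x med mm -26.5; top 75 122 x med mm -26.7; top 90 136 x med mm -27.2; top 105 120 x med mm -26.9; top 120 71 x med mm -27.2; top 135 14 x med mm -27.6; 
t 35.38 [ 0.4409 -0.2759  0.1597] [-179.99   -0.     89.31] q [-40.5   5.2  97.6  -0.   77.3 -39.8] F [ 1.93  1.99 -4.22] M [ 0.474 -0.137 -0.045] w 0.0517 g 26.9
```

```bash
python3 -m inch '[[0.0008,0,0.0013,0],[0,0,0,0]]'|sed -n '2p;4p'; python3 -m inch '[[0.0005,0,0.001,0],[0,0,0,0]]'|sed -n '2p;4p'; python3 -m inch '[[0.0005,0,0.001,0],[0,0,0,0]]'|sed -n '2p;4p';python3 look.py 23;python3 tilt.py 23;python3 go.py
```

```text
ee_pos: [0.4409, -0.275, 0.1584]
force: [0.6, 1.7, -4.0]
ee_pos: [0.4409, -0.2745, 0.1574]
force: [0.5, 1.8, -3.6]
ee_pos: [0.4409, -0.274, 0.1565]
force: [0.6, 2.0, -2.9]
side 1245 mean [ 0.444 -0.239  0.114] normal [0.009 0.875 0.484] tilt 61.0 ymin/max -0.276 -0.202 z 0.05 0.176
side 109 mean [ 0.443 -0.238  0.12 ] normal [0.001 0.877 0.481] tilt 61.2 ymin/max -0.27 -0.199 z 0.05 0.176
top 1100 mean [ 0.443 -0.227  0.101] normal [0.012 0.875 0.484] tilt 61.0 ymin/max -0.26 -0.2 z 0.053 0.163
t 36.23 [ 0.4409 -0.274   0.1565] [-179.99   -0.     89.31] q [-40.4   5.2  98.    0.   76.9 -39.7] F [ 0.27  1.63 -3.72] M [ 0.466 -0.118 -0.038] w 0.0517 g 26.9
```

```bash
for k in 1; do python3 -m inch '[[0.0005,0,0.001,0],[0,0,0,0]]'|sed -n '2p;4p'; python3 -m inch '[[0.0005,0,0.001,0],[0,0,0,0]]'|sed -n '2p;4p'; python3 -m inch '[[0.0005,0,0.001,0],[0,0,0,0]]'|sed -n '2p;4p'; done; python3 go.py
```

```text
ee_pos: [0.441, -0.2742, 0.1562]
force: [-2.2, -1.4, 5.5]
ee_pos: [0.4412, -0.2743, 0.1559]
force: [-3.9, -7.1, 12.5]
ee_pos: [0.4414, -0.2745, 0.1556]
force: [-6.3, -10.6, 17.7]
t 36.98 [ 0.4414 -0.2745  0.1556] [179.87   0.29  89.29] q [-40.3   5.1  98.1  -0.1  76.5 -39.6] F [ -6.27 -10.64  17.69] M [-1.33   1.101  0.021] w 0.0521 g 29.0
```

It's on the floor. I'll ease off, check and release.

```bash
python3 -m inch '[[-0.001,0,-0.0017,0],[0,0,0,0]]' | sed -n '2p;4p'; python3 look.py 24;python3 tilt.py 24;python3 loc.py 24; python3 -m inch '[[0,0,0,0],[0,0,0,0],[0,0,0,0],[0,0,0,0]]' 0.45; python3 look.py 25; python3 loc.py 25;python3 tilt.py 25; python3 go.py
```

```text
ee_pos: [0.4412, -0.2743, 0.1558]
force: [-0.0, -4.9, 8.4]
side 1240 mean [ 0.443 -0.239  0.114] normal [0.003 0.874 0.485] tilt 61.0 ymin/max -0.275 -0.202 z 0.05 0.176
side 125 mean [ 0.447 -0.245  0.115] normal [-0.017  0.875  0.483] tilt 61.1 ymin/max -0.277 -0.209 z 0.053 0.175
top 1089 mean [ 0.443 -0.227  0.101] normal [0.013 0.872 0.489] tilt 60.8 ymin/max -0.261 -0.199 z 0.052 0.16
side 0 98 x med mm -23.0; side 15 102 x med mm -22.0; side 30 96 x med mm -21.9; side 45 104 x med mm -21.5; side 60 96 x med mm -21.7; side 75 104 x med mm -22.0; side 90 100 x med mm -22.4; side 105 102 x med mm -22.7; side 120 103 x med mm -22.6; side 135 101 x med mm -23.2; side 150 108 x med mm -24.2; side 165 15 x med mm -24.4; 
top 0 159 x med mm -27.5; top 15 108 x med mm -26.5; top 30 111 x med mm -25.8; top 45 113 x med mm -26.0; top 60 124 x med mm -26.4; top 75 124 x med mm -26.8; top 90 130 x med mm -26.7; top 105 101 x med mm -26.8; top 120 46 x med mm -26.9; 
time_s: 37.83
ee_pos: [0.4409, -0.2735, 0.1551]
ee_rot: [-180.0, -0.0, 89.3]
force: [0.6, 0.3, -0.1]
gripper_width: 0.0622
gr
[... 384 characters left out ...]
13 x med mm -26.4; top 30 109 x med mm -25.1; top 45 120 x med mm -25.1; top 60 125 x med mm -24.8; top 75 126 x med mm -24.6; top 90 132 x med mm -24.2; top 105 88 x med mm -24.0; top 120 29 x med mm -23.6; 
side 1235 mean [ 0.443 -0.242  0.113] normal [0.008 0.86  0.51 ] tilt 59.3 ymin/max -0.282 -0.202 z 0.05 0.175
side 136 mean [ 0.441 -0.243  0.122] normal [-0.     0.862  0.506] tilt 59.6 ymin/max -0.275 -0.2 z 0.05 0.175
top 1044 mean [ 0.443 -0.228  0.098] normal [0.019 0.859 0.511] tilt 59.3 ymin/max -0.262 -0.199 z 0.053 0.155
t 37.92 [ 0.4409 -0.2736  0.1552] [-179.99    0.     89.32] q [-40.3   5.2  98.1  -0.   76.7 -39.6] F [0.83 0.93 0.29] M [ 0.011  0.019 -0.036] w 0.0617 g 0.0
```

Released and settled at 30.7°, within 1° of square. Retreating upward.

```bash
python3 -m inch '[[0,0.0015,-0.01,0],[0,0,-0.02,0],[0,0,-0.03,0],[0,0,-0.04,0],[0,0,-0.04,0],[0,0,-0.03,0],[0,0,0,0],[0,0,0,0],[0,0,0,0]]'; python3 look.py 26; python3 loc.py 26; python3 go.py
python3 - <<'E'
from h import *
a,b=[load(n,26)["image"] for n in("side","top")]
m=np.hstack([cv2.resize(a[80:190,240:340],None,fx=4,fy=4,interpolation=cv2.INTER_CUBIC),cv2.resize(b[155:265,365:465],None,fx=4,fy=4,interpolation=cv2.INTER_CUBIC)]); cv2.imwrite("pics/z26.png",m[:,:,::-1])
E
```

```text
time_s: 39.05
ee_pos: [0.4423, -0.2734, 0.3244]
ee_rot: [-179.9, -0.0, 89.3]
force: [0.5, 0.4, 0.9]
gripper_width: 0.0617
grasp_force: 0.0
side 0 98 x med mm -22.7; side 15 100 x med mm -21.6; side 30 96 x med mm -20.9; side 45 102 x med mm -20.4; side 60 95 x med mm -20.1; side 75 103 x med mm -20.1; side 90 99 x med mm -19.9; side 105 101 x med mm -19.9; side 120 104 x med mm -19.2; side 135 97 x med mm -20.1; side 150 104 x med mm -19.6; side 165 19 x med mm -19.1; 
top 0 171 x med mm -27.5; top 15 113 x med mm -26.1; top 30 113 x med mm -25.0; top 45 114 x med mm -24.9; top 60 125 x med mm -24.7; top 75 131 x med mm -24.5; top 90 129 x med mm -24.3; top 105 147 x med mm -24.0; top 120 148 x med mm -23.8; top 135 147 x med mm -24.4; top 150 173 x med mm -24.5; top 165 432 x med mm -4.2; 
t 39.15 [ 0.4423 -0.2735  0.3246] [-1.7995e+02 -3.0000e-02  8.9310e+01] q [-40.2   1.3  82.5  -0.   96.3 -39.5] F [ 0.56 -0.39  0.42] M [ 0.039 -0.018 -0.002] w 0.0623 g 0.0
```

View pics/z26.png

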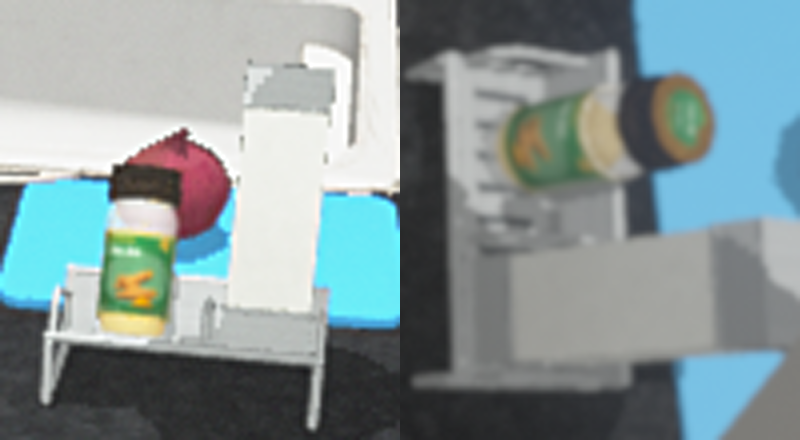

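The tin stands square in the free bay, with its foot at side-zoom (268,320), leaning on the rail and unchanged since release. The jar hasn't moved and the gripper is clear.

```bash
python3 -c "
from station import manip
print(manip.job_done())"
```

```text
the job is handed in; nothing more can be done
None
```

The tin is standing heavy end down in the free bay, leaning back on the low rail at about 30.7°, and the job is handed in at about 39 s with the jar unmoved; a first placing settled too far back, so I regripped the tin and set it again.

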